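# Clip the square inspection cover into its gearbox casing

## Task

Take the square cover out of the wooden rack and lay it flat on the bench with its knob up, letting go of it. Then take it again by the knob, fit it into the gearbox casing with the square recess, and press it down until it is fully home and both spring catches have snapped back over its edges; let go. Leave the round cover, the oil can and the spanner where they are.

Things in the scene. Friction and masses are not known exactly. Their poses are not given: they have to be found in the camera images.
- square_cover: Loose steel square cover, 0.2 kg: plate 80 x 80 x 10 mm, round knob (28 mm diameter, 32 mm tall) on the middle of one face. Origin: centre of the face opposite the knob; z points out through the knob (plate z 0-10 mm, knob 10-42 mm), x, y along the sides. Starts on edge in a rack slot, knob sideways, edges 8 and 88 mm above the bench; 26 mm of plate is free above the knob.
- knob_top (a point): Centre of the flat top of the square cover's knob, 42 mm from the cover's origin along its z axis. The cover stood on its lower edge on the bench, leaned away from the knob and let go, tips over onto its flat face, knob up. Held by the round knob, it can swivel a little about the line from finger to finger; held along the line from catch to catch it goes in level.
- square_casing: Fixed aluminium gearbox casing, 130 x 130 x 40 mm high, with an open-topped square recess 82.5 x 82.5 mm in the middle, sides along x and y, 3 mm bevel at the mouth, 22 mm deep. A shaft stub on its +x side reaches 100 mm from the centre. A sprung steel catch 30 mm wide sits in the middle of the +y and -y walls, its back up to 45 mm above the bench. Origin: middle of the underside, z up.
- square_seat (a point): Centre of the floor of the square recess, 18 mm above the bench, axes as the casing; here the cover's origin must come to lie, knob up, any of the four square ways round. Home, the plate lies 18 to 28 mm above the bench and the knob top 60 mm above it, 20 mm over the casing's rim.
- catch_a (a joint): Outward travel of the +y catch in m: 0 = at rest, reaching 4 mm over the recess; 0.008 at most. The cover's edge pushes its sloping face (44 to 31 mm above the bench) outward; its flat underside (29 mm) then snaps back over the plate. Spring 1.5 N plus 0.3 N per mm; both catches together take roughly 7 to 15 N of push down on the cover.
- catch_b (a joint): The same for the -y catch.
- round_casing: Fixed casing of the same outside size and look (130 x 130 x 40 mm) but with a round recess of diameter 82.5 mm and no catches: not the one to fill. Origin: middle of the underside.
- rack: Fixed wooden rack block 165 x 115 x 30 mm high with two parallel slots 95 mm apart, each 12.5 mm wide (along x), 82.5 mm long (along y) and 22 mm deep. Origin: middle of the underside. Slots at x = +-47.5 mm; the covers stand in them with their knobs pointing to the rack's -x side. The bench between rack and casings, about 0.49 m ahead of the robot, is free.
- round_cover: Loose round steel cover, disc 80 mm across and 10 mm thick with the same knob, on edge in the rack's other slot. To be left there. Origin: centre of the face opposite the knob.
- oil_can: Grey can, diameter 60 mm, 110 mm tall, loose; to be left alone. Origin: middle of the underside.
- spanner: Steel spanner about 160 mm long lying on the bench, to be left alone. Origin: below its middle.
There are look-alikes about, which are no part of the job. What is shaped like the square_cover but red or yellow is not meant.

How it is judged:
By the outcome, as a careful person would: the job done as asked, in the order asked, and still so for the second after the job is handed in, with the robot touching nothing.
It also fails if it takes over 72 s, if anything falls off the work surface, if the arm or the gripper's body presses on something with over 40 N, if the wrist force passes 120 N, or if a joint passes its speed limit or range.

## Robot

A 7-joint arm with a two-finger parallel gripper is mounted at the origin on the work surface. World frame = base frame: x ahead of the robot, y to its left, z up, the work surface at z = 0. Lengths are in mm, angles in rad, forces in N, time in s.
With the tool pointing down it reaches from about 400 to 850 mm from the base axis. Payload 10.4 kg.
Tool frame: the origin (TCP) lies at the very end of the fingers, on their centre line; the grasp point (between the pads) lies 19 mm behind it (r.hold_point_z is the z of the grasp point in the tool frame, in mm); z points along the fingers, y is the line along which they close (so a half turn about z gives the same grasp; the last joint's range is limited). The gripper opens to 85 mm and grips with 20 to 120 N. Pads are 22 mm wide; open, the fingers measure 114 mm over their backs; the gripper's body (76 mm by 85 mm) begins 54 mm behind the grasp point. The pads swing forward as they close: fully open they stand 13 mm farther back than shut.
Start: joints at [-1.236, 0.332, -0.065, 1.46, 0.022, 1.35, -0.088], TCP at [218.872, 585.445, 231.338] pointing down, gripper open.
Joint ranges: [-2.6, 2.6], [-0.5, 2.12], [-1.47, 1.34], [0.16, 2.42], [-1.27, 4.41], [0.06, 2.06], [-2.6, 2.6]. Speed limits (rad/s): [2.22, 2.22, 2.79, 2.79, 3.14, 3.14, 3.14].

## Interface

Orientations are given as a unit quaternion [w, x, y, z].
In Python, from rig import telemetry, capture, ticket, r gives the robot as it stands. The module is installed in compiled form; this text tells all that it offers.
- The arm moves only by the shell command python3 -m creep 'ROWS'. ROWS is JSON, a list that holds one entry, the list of rows, each a list of 7 numbers: the shift along the world's x, y, z in cm, then the turn, a rotation vector about the world's x, y, z in rad, then the opening, from -1 (shut) to 1 (fully open). In form: [[[tx, ty, tz, rx, ry, rz, grip], ...]]. A call has 1 to 20 rows; each row shifts and turns the commanded pose from where the row before left it; what a row does not reach is not made up. A row lasts 1/8 s, in which the tool goes at most 62.5 mm and 10.7 degrees, less where a joint would pass 70% of its speed; a pose out of reach is approached as far as the arm can. A call is refused whole if a number of a shift passes 6.25 or a number of a turn 0.188, either way. A call with a gripper value outside its range is refused whole. The fingers move at their own pace and stop on an object; the grip force is fixed at half the most. Time passes only in rows, so rows that do not move let the fingers close. It gives the time, the measured TCP pose, the force, the opening and the grip force at its end, in the units of the state.
- telemetry.read_state(): the state, without advancing time (a new reading comes with each control period).
- capture(name): name is "scene" or "top" or "wrist"; returns a dict with "color" (400x640x3 uint8, red, green, blue), "intrinsics" (3x3 intrinsics, pixels), "R" (3x3) and "t" (3): a world point X has camera coordinates R X + t. Camera axes: x right, y down, z forward; pixel columns grow to the right and rows downward; lengths in mm; the calibration is good to about 2 mm. A picture is of the moment at which its call begins. There is no depth.
- ticket.finish_job(): hands the job in; it is judged then, once.
The state is a dict: "clock": time; "joint_positions": joint angles; "joint_velocities": joint speeds; "effort": joint torques, N m; "tcp_pos": TCP position; "tcp_rot": TCP orientation; "wrist_force": force on the tool from outside, world axes, zero at the start; "ft_torque": the same for the moment, N m; "width": finger opening in mm; "grasp_force": force on a finger pad.
Only numpy, scipy, OpenCV 4.12 (cv2) and the standard library are available. Lean on these libraries where they do the work, as an engineer would, in place of code of your own. Each camera call takes 0.05 s, during which the arm holds its last target. There are 200 camera calls.

## Working session

There is one attempt and no reset: what is moved stays moved. The work goes in short steps, Python scripts to look and compute and a shell command to move; the robot and the scene stay as the last step left them, time stands still between calls to the robot, and variables do not carry over. Pictures are saved under pics/ and viewed, at most 10 in all, crops included, and the job is handed in when it is done.

```bash
mkdir -p pics
cat > h.py <<'E'
import numpy as np,cv2
from rig import telemetry,capture,ticket,r
def snap(cam,name,crop=None,scale=1):
    c=capture(cam); im=c["color"][:,:,::-1].copy()
    if crop: x0,y0,x1,y1=crop; im=im[y0:y1,x0:x1]
    if scale!=1: im=cv2.resize(im,None,fx=scale,fy=scale,interpolation=cv2.INTER_CUBIC)
    cv2.imwrite("pics/"+name,im); np.savez("pics/"+name+".npz",**{k:c[k] for k in("color","intrinsics","R","t")}); return c
def ray(c,u,v,z):
    K,R,t=[np.array(c[k],float) for k in("intrinsics","R","t")]
    d=R.T@np.linalg.inv(K)@[u,v,1]; o=-R.T@t
    return (o+d*(z-o[2])/d[2]).round(1)
def proj(c,X):
    K,R,t=[np.array(c[k],float) for k in("intrinsics","R","t")]
    p=K@(R@np.array(X,float)+t); return (p[:2]/p[2]).round(1)
E
python3 - <<'E'
from h import *
a=snap("top","top1.png"); b=snap("scene","scene1.png")
for c in(a,b): print(-c["R"].T@c["t"],c["intrinsics"][0,0])
s=telemetry.read_state(); print(s["tcp_pos"],s["tcp_rot"],s["width"],s["clock"])
E
```

```text
[396.26697395 -14.72807437 929.133973  ] 367.1328803113269
[1145.92370639  319.90904327 1176.64459542] 465.06330995990015
[218.77752634 585.09418677 230.56653742] [-8.96786441e-05  1.77925905e-01  9.84043666e-01 -6.53948982e-04] 85.23964959696302 0.1
```

View pics/top1.png

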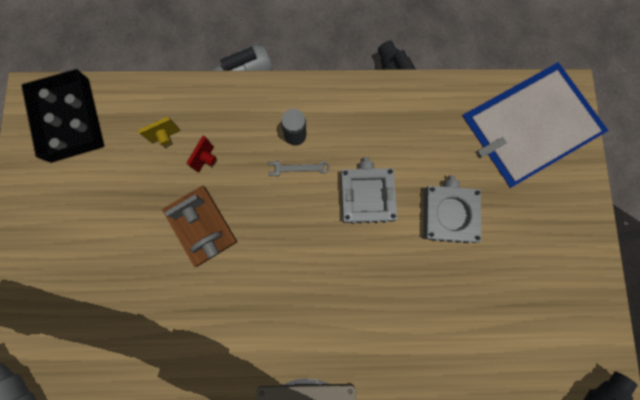

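View pics/scene1.png

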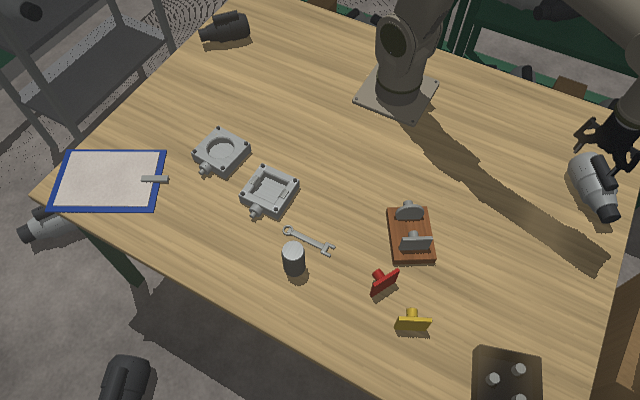

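The top view shows the candidates: a steel cover at (185,208), another steel cover at (206,245), a red one at (203,153) and a yellow one at (160,131). The scene view has the steel pair at (416,241), which looks square, and at (410,211), which looks round. The recess with catches is at top (368,195). I'll check the choice in a close crop.

Run:
```python
from h import *
a=np.load("pics/top1.png.npz"); b=np.load("pics/scene1.png.npz")
f=lambda c,x,y,w,h:cv2.resize(c["color"][y:y+h,x:x+w,::-1],(400,300) ,interpolation=cv2.INTER_CUBIC)
g=np.vstack([np.hstack([f(a,150,180,100,90)[:, :],f(b,370,195,80,75)]),np.hstack([f(a,328,155,80,75)[:, :],f(b,230,155,80,75)])])
cv2.imwrite("pics/c1.png",g)
for p in[(185,208),(206,245)]: print(ray(a,*p,60),ray(a,*p,88))
for p in[(203,186),(237,242),(196,266),(164,210)]: print("rack",ray(a,*p,30))
for p in[(416,241),(410,211)]: print(ray(b,*p,60))
```

```text
[530.4 283.9  60. ] [526.  274.2  88. ]
[442.1 230.7  60. ] [440.7 222.8  88. ]
rack [589.9 252.2  30. ]
rack [450.  164.4  30. ]
rack [394.  261.1  30. ]
rack [530.6 345.3  30. ]
[530.4 284.8  60. ]
[452.8 234.2  60. ]
```

View pics/c1.png

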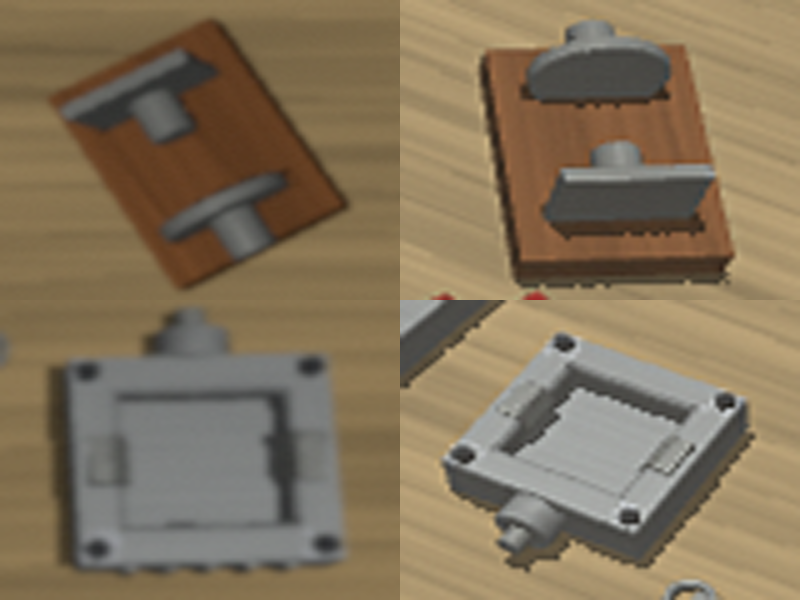

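The crop shows the square steel cover in the rack slot farther from the robot, knob towards the robot. The nearer cover is round. The square recess with two catches on the ±y walls is at top (368,195). I'll move above the square cover with the closing line along the rack's x axis (about 31.7°).

```bash
python3 -m creep '[[[3.4,-3.3,0,0,0,-0.11,1],[3.4,-3.3,0,0,0,-0.11,1],[3.4,-3.3,0,0,0,-0.11,1],[3.4,-3.3,0,0,0,-0.11,1],[3.4,-3.3,0,0,0,-0.11,1],[3.4,-3.3,0,0,0,-0.11,1],[3.4,-3.3,0,0,0,0,1],[3.4,-3.3,0,0,0,0,1],[3.4,-3.3,0,0,0,0,1],[0,0,0,0,0,0,1],[0,0,0,0,0,0,1]]]'
python3 - <<'E'
from h import *
c=snap("wrist","w1.png"); print(-c["R"].T@c["t"],c["R"][2])
s=telemetry.read_state(); print(s["tcp_pos"],s["tcp_rot"])
E
```

```text
clock: 1.48
tcp_pos: [524.4, 288.8, 230.9]
tcp_rot: [-0.0, 0.487, 0.873, -0.0]
wrist_force: [-0.3, 0.6, 0.1]
width: 85.6
grasp_force: 0.0
[480.96701768 357.31176412 373.59161219] [ 0.16662798 -0.2692853  -0.948536  ]
[524.00919378 289.47775764 231.03029318] [-3.91711552e-04  4.86584156e-01  8.73633619e-01 -7.69109233e-05]
```

View pics/w1.png

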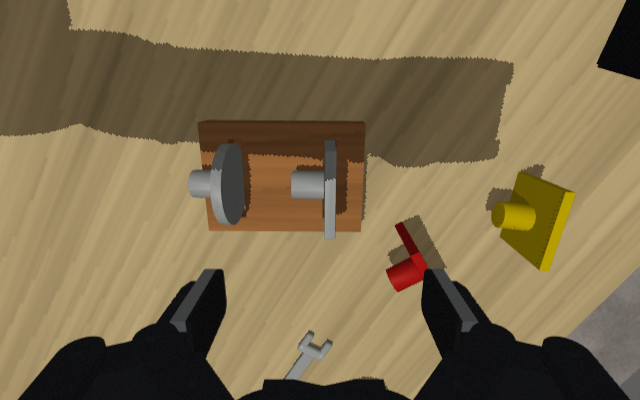

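The wrist picture shows the square cover's top edge at (324–336, 140) to (325–336, 239), its knob to the left, and the rack outline (198,121), (365,122), (360,231), (209,231).

Run:
```python
from h import *
c=np.load("pics/w1.png.npz")
P=[ray(c,*p,88) for p in[(324,140),(336,140),(325,239),(336,239)]]; print(P, sum(P)/4)
for a,b in((0,2),(1,3),(0,1)):
  d=P[b]-P[a]; print(np.linalg.norm(d),np.degrees(np.arctan2(d[1],d[0])))
Q=[ray(c,*p,30) for p in[(198,121),(365,122),(360,231),(209,231)]]; print(Q)
for i in range(4):
  d=Q[(i+1)%4]-Q[i]; print(np.linalg.norm(d),np.degrees(np.arctan2(d[1],d[0])))
```

```text
[array([502.7, 323.1,  88. ]), array([511.1, 328.3,  88. ]), array([550.6, 247.5,  88. ]), array([559.1, 252.8,  88. ])] [530.875 287.925  88.   ]
89.49731839558103 -57.64173951327014
89.4664741677015 -57.553366550130576
9.879271228182798 31.759480084812633
[array([392.6, 267. ,  30. ]), array([532. , 352.2,  30. ]), array([592. , 253.3,  30. ]), array([452.6, 167.1,  30. ])]
163.37502869165775 31.432890578826953
115.67718011777428 -58.75592535999938
163.89874923256735 -148.26882810434284
116.5332999618564 120.98905268032533
```

The cover is at about (533,284), confirmed by the rack fit. The yaw matches the tool. Next I descend over the top edge.

```bash
python3 -m creep '[[[0.8,-0.45,-4,0,0,0,1],[0,0,-4,0,0,0,1],[0,0,-4,0,0,0,1],[0,0,-3,0,0,0,1],[0,0,-1.4,0,0,0,1],[0,0,0,0,0,0,1],[0,0,0,0,0,0,1]]]' && python3 -m creep '[[[0,0,0,0,0,0,-1],[0,0,0,0,0,0,-1],[0,0,0,0,0,0,-1],[0,0,0,0,0,0,-1],[0,0,0,0,0,0,-1],[0,0,0,0,0,0,-1],[0,0,0,0,0,0,-1],[0,0,0,0,0,0,-1]]]'
python3 - <<'E'
from h import *
c=snap("wrist","w2.png",(100,80,560,400),1.2)
a=np.load("pics/top1.png.npz")
Q=[ray(a,*p,40) for p in[(341.6,170.5),(392.4,168),(397,220),(344,222)]]; print(Q,sum(Q)/4)
E
```

```text
clock: 2.4
tcp_pos: [533.5, 284.6, 68.8]
tcp_rot: [0.0, 0.487, 0.873, 0.001]
wrist_force: [-0.9, -0.4, 0.0]
width: 85.1
grasp_force: 0.0
clock: 3.4
tcp_pos: [533.1, 284.1, 67.6]
tcp_rot: [0.0, 0.487, 0.873, 0.0]
wrist_force: [1.1, 0.3, 2.4]
width: 8.7
grasp_force: 60.2
[array([623.6, -93.7,  40. ]), array([ 628.7, -221.2,   40. ]), array([ 497.8, -225.8,   40. ]), array([494.5, -96.2,  40. ])] [ 561.15  -159.225   40.   ]
```

View pics/w2.png

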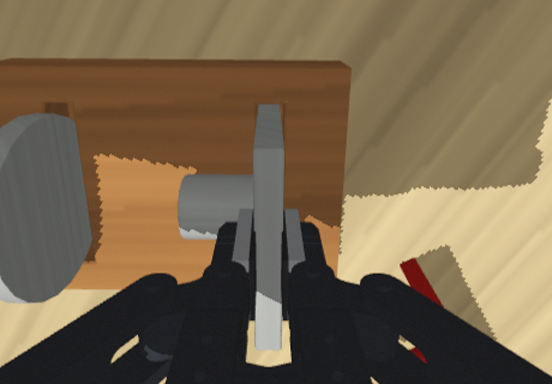

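The picture confirms the pads straddle the plate above the knob. Width is 8.7 mm and force is 60 N. I'll lift it, carry it to the free bench and turn it so its knob faces −y.

```bash
python3 -m creep '[[[0,0,2,0,0,0,-1],[0,0,3,0,0,0,-1],[0,0,3,0,0,0,-1],[-0.6,-3.8,0,0,0,0.15,-1],[-0.6,-3.8,0,0,0,0.15,-1],[-0.6,-3.8,0,0,0,0.15,-1],[-0.6,-3.8,0,0,0,0.15,-1],[-0.6,-3.8,0,0,0,0.15,-1],[-0.6,-3.8,0,0,0,0.15,-1],[-0.6,-3.8,0,0,0,0.15,-1],[0,0,0,-0.15,0,0,-1],[0,0,-2,-0.15,0,0,-1],[0,0,-3,-0.15,0,0,-1],[0,0,-2,0,0,0,-1],[0,0,0,0,0,0,-1],[0,0,0,0,0,0,-1]]]'
python3 - <<'E'
from h import *
c=snap("scene","s2.png",(260,100,460,260),3)
s=telemetry.read_state(); print(s["wrist_force"],s["ft_torque"],s["joint_positions"])
E
```

```text
clock: 5.45
tcp_pos: [491.1, 17.4, 78.1]
tcp_rot: [-0.003, -0.015, 0.975, -0.223]
wrist_force: [-0.4, -0.2, -3.0]
width: 9.0
grasp_force: 59.7
[ 0.14799742  0.3397812  -2.45773619] [0.63794138 0.05591995 0.00835951] [-0.60794641  0.29380005  0.21862999  1.94863176  0.3916685   1.11726558
  0.99768483]
```

View pics/s2.png

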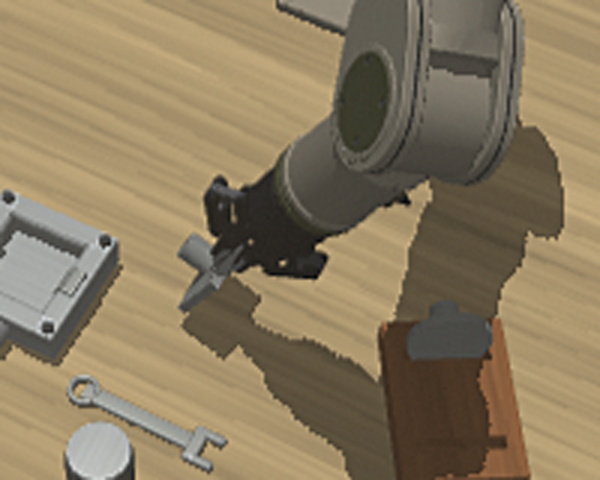

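The cover is held leaning about 26° away from its knob, over clear bench. Now I lower it to touch.

```bash
python3 -m creep '[[[0,0,-1.2,0,0,0,-1],[0,0,-0.7,0,0,0,-1],[0,0,0,0,0,0,-1],[0,0,0,0,0,0,-1]]]'; python3 -m creep '[[[0,0,-0.2,0,0,0,-1],[0,0,0,0,0,0,-1]]]'; python3 -m creep '[[[0,0,-0.1,0,0,0,-1],[0,0,0,0,0,0,-1]]]'
```

```text
clock: 6.0
tcp_pos: [490.9, 17.9, 58.4]
tcp_rot: [-0.004, -0.016, 0.975, -0.223]
wrist_force: [0.1, 0.6, -0.8]
width: 8.7
grasp_force: 59.8
clock: 6.25
tcp_pos: [490.9, 18.0, 56.3]
tcp_rot: [-0.004, -0.016, 0.975, -0.223]
wrist_force: [-0.8, -1.0, -1.4]
width: 8.3
grasp_force: 59.8
clock: 6.5
tcp_pos: [491.0, 18.1, 55.8]
tcp_rot: [-0.004, -0.016, 0.975, -0.223]
wrist_force: [-3.0, 1.7, 5.2]
width: 8.7
grasp_force: 60.7
```

It has touched down (about 7 N). I'll release, then retract along the tool axis and come upright.

```bash
python3 -m creep '[[[0,0,0,0,0,0,1],[0,0,0,0,0,0,1],[0,0,0,0,0,0,1],[0,0,0,0,0,0,1],[0,0,0,0,0,0,1],[0,0,0,0,0,0,1],[0,0.45,0.9,0,0,0,1],[0,0.45,0.9,0,0,0,1],[0,0.9,1.8,0,0,0,1],[0,1.3,2.7,0,0,0,1],[0,1.3,2.7,0,0,0,1],[0,1,4,0.15,0,0,1],[0,0,4,0.15,0,0,1],[0,0,3,0.15,0,0,1],[0,0,0,0,0,0,1],[0,0,0,0,0,0,1]]]'
python3 - <<'E'
from h import *
c=snap("wrist","w3.png")
E
```

```text
clock: 8.5
tcp_pos: [490.4, 72.5, 255.1]
tcp_rot: [-0.0, -0.017, 1.0, -0.001]
wrist_force: [-0.8, 0.1, -1.5]
width: 85.4
grasp_force: 0.0
```

View pics/w3.png

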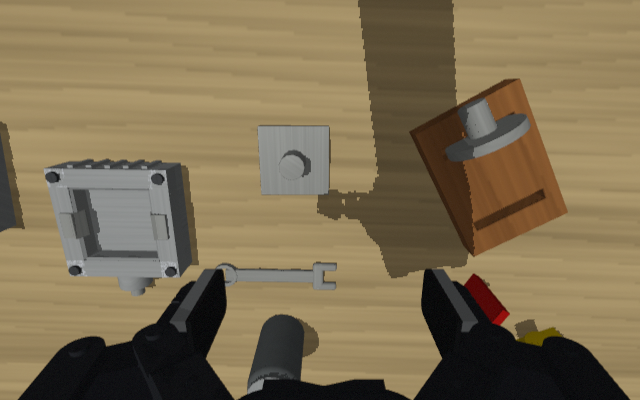

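The cover lies flat with its knob up: plate corners (258,126), (329,125), (330,195), (261,195), knob top (291,165). The casing screws are at (52,177), (157,178), (171,271), (74,270).

Run:
```python
from h import *
c=np.load("pics/w3.png.npz")
def quad(px,z):
  Q=[ray(c,*p,z) for p in px]; print(np.mean(Q,0).round(1))
  for i in range(4):
    d=Q[(i+1)%4]-Q[i]; print("  %.1f mm %.1f deg"%(np.linalg.norm(d),np.degrees(np.arctan2(d[1],d[0]))%90))
quad([(258,126),(329,125),(330,195),(261,195)],10)
print("knob",ray(c,291,165,42),"knobbase",)
quad([(52,177),(157,178),(171,271),(74,270)],40)
# subpixel: plate lines
g=cv2.cvtColor(c["color"],cv2.COLOR_RGB2GRAY)
print("stub",ray(c,137,290,25))
```

```text
[488.9  38.3  10. ]
  78.8 mm 2.7 deg
  81.1 mm 3.0 deg
  81.6 mm 2.0 deg
  80.1 mm 1.0 deg
knob [486.3  37.1  42. ] knobbase
[ 563.5 -162.    40. ]
  112.6 mm 1.4 deg
  112.7 mm 1.5 deg
  114.0 mm 1.3 deg
  112.6 mm 0.8 deg
stub [ 655.8 -156.6   25. ]
```

The cover is at about (488,38) with yaw 2°, matching the tool. The casing is at (563.5,−162) with yaw about 1.3°. Next I grasp the knob.

```bash
python3 -m creep '[[[-0.25,-3.5,-3,0,0,0,1],[0,0,-5,0,0,0,1],[0,0,-5,0,0,0,1],[0,0,-5,0,0,0,1],[0,0,-4,0,0,0,1],[0,0,-2,0,0,0,1],[0,0,0,0,0,0,1],[0,0,0,0,0,0,-1],[0,0,0,0,0,0,-1],[0,0,0,0,0,0,-1],[0,0,0,0,0,0,-1],[0,0,0,0,0,0,-1],[0,0,0,0,0,0,-1],[0,0,0,0,0,0,-1]]]'
```

```text
clock: 10.3
tcp_pos: [488.9, 37.1, 16.2]
tcp_rot: [0.001, -0.016, 1.0, 0.0]
wrist_force: [-0.3, 0.0, 6.7]
width: 26.2
grasp_force: 58.6
```

```bash
python3 -m creep '[[[0,0,1,0,0,0,-1],[0,0,4,0,0,0,-1],[0,0,4,0,0,0,-1],[1.5,-4,0,0,0,-0.01,-1],[1.5,-4,0,0,0,0,-1],[1.5,-4,0,0,0,0,-1],[1.5,-4,0,0,0,0,-1],[1.4,-3.9,0,0,0,0,-1],[0,0,-3,0,0,0,-1],[0,0,0,0,0,0,-1],[0,0,0,0,0,0,-1],[0,0,0,0,0,0,-1]]]'
python3 - <<'E'
from h import *
c=snap("wrist","w4.png")
s=telemetry.read_state(); print(s["tcp_pos"],s["ft_torque"],s["width"])
E
```

```text
clock: 11.8
tcp_pos: [563.0, -161.6, 76.6]
tcp_rot: [0.001, -0.012, 1.0, 0.0]
wrist_force: [0.6, 0.3, -0.5]
width: 26.6
grasp_force: 59.4
[ 562.93487111 -161.64159506   76.47341827] [ 0.02124089 -0.03050273 -0.03898924] 26.074731056382934
```

View pics/w4.png

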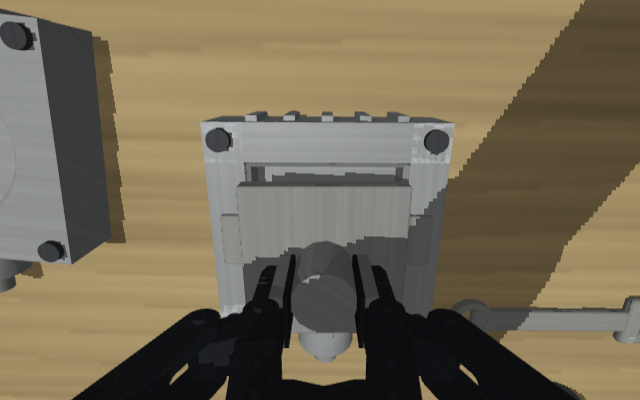

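The plate hangs level over the recess. Plate top corners on the −x side are at (239,187) and (411,187), the casing screws at (218,140) and (436,141), and the outer rim corners at (202,124) and (453,124).

Run:
```python
from h import *
c=np.load("pics/w4.png.npz")
def seg(n,a,b,z,off):
  A,B=ray(c,*a,z),ray(c,*b,z); d=B-A; L=np.linalg.norm(d); th=np.arctan2(d[1],d[0])
  m=(A+B)/2; n2=np.array([np.sin(-th),np.cos(th)])  # normal
  nx=np.array([-d[1],d[0]])/L; nx*=np.sign(nx[0])
  print(n,"len %.1f mid %s yaw %.2f centre %s"%(L,m[:2],np.degrees(th)%90,(m[:2]+off*nx).round(1)))
seg("plate",(239,187),(411,187),70.3,40)
seg("plate_b",(238,183),(411.5,183.5),60.3,40)
seg("screws",(218,140),(436,141),40,56.5)
seg("rim",(202,124),(453,124),40,65)
seg("mouth",(245,163),(409,163),40,44.25)
g=cv2.cvtColor(c["color"],cv2.COLOR_RGB2GRAY).astype(int)
for u in(260,300,340,380): print(u,[(v,g[v,u]) for v in range(120,192) if abs(g[v+1,u]-g[v-1,u])>18])
for v in(195,205): print(v,[(u,g[v,u]) for u in range(195,460) if abs(g[v,u+1]-g[v,u-1])>12])
print([ (v,[(u,g[v,u]) for u in range(195,460) if abs(g[v,u+1]-g[v,u-1])>15]) for v in(170,)])
```

```text
plate len 77.5 mid [ 523.2  -162.55] yaw 1.33 centre [ 563.2 -161.6]
plate_b len 83.1 mid [ 524.15 -162.65] yaw 1.17 centre [ 564.1 -161.8]
screws len 113.2 mid [ 506.75 -161.8 ] yaw 1.06 centre [ 563.2 -160.8]
rim len 128.3 mid [ 498.35 -161.75] yaw 1.38 centre [ 563.3 -160.2]
mouth len 87.0 mid [ 518.6 -161.5] yaw 1.32 centre [ 562.8 -160.5]
260 [(120, np.int64(62)), (121, np.int64(86)), (122, np.int64(144)), (123, np.int64(162)), (161, np.int64(158)), (162, np.int64(119)), (166, np.int64(98)), (167, np.int64(83)), (185, np.int64(65)), (186, np.int64(102)), (187, np.int64(127))]
300 [(121, np.int64(68)), (122, np.int64(137)), (123, np.int64(160)), (162, np.int64(137)), (163, np.int64(115)), (166, np.int64(128)), (167, np.int64(148)), (172, np.int64(148)), (173, np.int64(115)), (174, np.int64(77)), (185, np.int64(73)), (186, np.int64(105)), (187, np.int64(127))]
340 [(121, np.int64(77)), (122, np.int64(120)), (123, np.int64(150)), (162, np.int64(135)), (163, np.int64(114)), (166, np.int64(121)), (167, np.int64(144)), (174, np.int64(148)), (175, np.int64(114)), (176, np.int64(78)), (
[... 432 characters left out ...]
int64(134)), (410, np.int64(122)), (411, np.int64(107)), (412, np.int64(144)), (436, np.int64(143)), (437, np.int64(78))]
205 [(236, np.int64(146)), (238, np.int64(134)), (409, np.int64(127)), (410, np.int64(117)), (411, np.int64(144)), (427, np.int64(145)), (428, np.int64(112)), (429, np.int64(80))]
[(170, [(243, np.int64(155)), (244, np.int64(122)), (245, np.int64(99)), (247, np.int64(112)), (250, np.int64(113)), (251, np.int64(60)), (257, np.int64(60)), (258, np.int64(77)), (264, np.int64(86)), (265, np.int64(153)), (394, np.int64(145)), (395, np.int64(127)), (396, np.int64(76)), (402, np.int64(79)), (403, np.int64(121)), (410, np.int64(145)), (458, np.int64(147)), (459, np.int64(116))])]
```

The offset is under 1 mm, inside the bevel's capture. I'll correct slightly and descend.

```bash
python3 -m creep '[[[-0.05,0.08,-1,0,0,0,-1],[0,0,-0.8,0,0,0,-1],[0,0,-0.4,0,0,0,-1],[0,0,-0.3,0,0,0,-1],[0,0,0,0,0,0,-1]]]'; python3 -m creep '[[[0,0,-0.3,0,0,0,-1],[0,0,-0.3,0,0,0,-1],[0,0,0,0,0,0,-1]]]'
```

```text
clock: 12.48
tcp_pos: [561.9, -161.3, 50.2]
tcp_rot: [0.0, -0.011, 1.0, 0.0]
wrist_force: [0.1, 0.7, -1.8]
width: 25.8
grasp_force: 59.2
clock: 12.85
tcp_pos: [561.8, -161.2, 43.9]
tcp_rot: [-0.0, -0.011, 1.0, 0.0]
wrist_force: [2.4, -0.2, -2.1]
width: 26.0
grasp_force: 59.3
```

```bash
python3 -m creep '[[[0,0,-0.2,0,0,0,-1],[0,0,0,0,0,0,-1]]]'; python3 -m creep '[[[0,0,-0.2,0,0,0,-1],[0,0,0,0,0,0,-1]]]'
```

```text
clock: 13.1
tcp_pos: [561.7, -161.2, 42.0]
tcp_rot: [-0.0, -0.011, 1.0, 0.0]
wrist_force: [1.0, 0.8, -3.0]
width: 26.5
grasp_force: 59.3
clock: 13.35
tcp_pos: [561.7, -161.2, 40.1]
tcp_rot: [-0.0, -0.011, 1.0, 0.0]
wrist_force: [0.7, 0.7, -2.4]
width: 26.3
grasp_force: 59.4
```

The force is lower than I expected, so I'll look before pressing further.

Run:
```python
from h import *
w=snap("wrist","w5.png"); s=snap("scene","s5.png")
a=cv2.resize(w["color"][110:360,180:480,::-1],(480,400),interpolation=cv2.INTER_CUBIC)
b=cv2.resize(s["color"][150:230,230:310,::-1],(320,400)[:2],interpolation=cv2.INTER_CUBIC)
cv2.imwrite("pics/c5.png",np.hstack([a,b]))
```

```text
(no output)
```

View pics/c5.png

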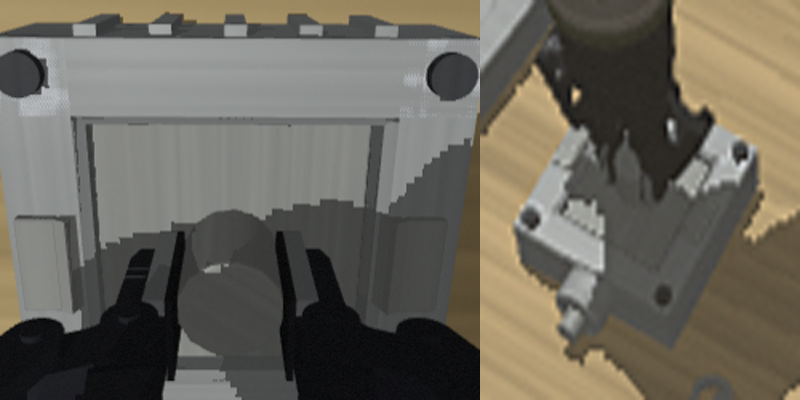

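The plate is inside the recess, below the rim, with both catches pushed outward. I'll press on to the floor.

```bash
python3 -m creep '[[[0,0,-0.2,0,0,0,-1],[0,0,-0.2,0,0,0,-1],[0,0,0,0,0,0,-1]]]'; python3 -m creep '[[[0,0,-0.15,0,0,0,-1],[0,0,0,0,0,0,-1]]]'; python3 -m creep '[[[0,0,-0.1,0,0,0,-1],[0,0,0,0,0,0,-1]]]'
```

```text
clock: 13.82
tcp_pos: [561.8, -161.2, 36.1]
tcp_rot: [-0.0, -0.011, 1.0, 0.0]
wrist_force: [0.9, 0.4, -2.6]
width: 26.1
grasp_force: 59.7
clock: 14.08
tcp_pos: [561.6, -161.3, 34.6]
tcp_rot: [-0.0, -0.011, 1.0, 0.0]
wrist_force: [0.1, -0.3, -1.5]
width: 26.2
grasp_force: 59.5
clock: 14.32
tcp_pos: [561.7, -161.3, 34.3]
tcp_rot: [-0.0, -0.011, 1.0, 0.0]
wrist_force: [-3.7, 1.8, 5.5]
width: 26.4
grasp_force: 60.5
```

Floor contact came at TCP 34.3, as predicted (34.2). I'll press firmly, then ease off, part the fingers slightly and rise.

```bash
python3 -m creep '[[[0,0,-0.15,0,0,0,-1],[0,0,-0.1,0,0,0,-1],[0,0,0,0,0,0,-1],[0,0,0,0,0,0,-1]]]'; python3 -m creep '[[[0,0,0.2,0,0,0,-1],[0,0,0,0,0,0,-0.1],[0,0,0,0,0,0,-0.1],[0,0,0,0,0,0,-0.1],[0,0,0,0,0,0,-0.1]]]'
```

```text
clock: 14.82
tcp_pos: [561.8, -161.3, 34.1]
tcp_rot: [0.0, -0.011, 1.0, 0.001]
wrist_force: [-16.1, 4.6, 33.5]
width: 26.0
grasp_force: 63.5
clock: 15.45
tcp_pos: [561.8, -161.3, 33.2]
tcp_rot: [-0.0, -0.011, 1.0, 0.0]
wrist_force: [0.2, 1.2, -0.3]
width: 38.4
grasp_force: 0.0
```

```bash
python3 -m creep '[[[0,0,2,0,0,0,-0.1],[0,0,4,0,0,0,-0.1],[0,0,5,0,0,0,-0.1],[0,0,5,0,0,0,-0.1],[-3,3,2,0,0,0,0],[-3,3,0,0,0,0,0],[0,0,0,0,0,0,0],[0,0,0,0,0,0,0]]]'
python3 - <<'E'
from h import *
w=snap("wrist","w6.png"); s=snap("scene","s6.png"); t=snap("top","t6.png")
print(proj(w,[563.2,-161,60]),proj(s,[563,-161,40]))
p=proj(w,[563.2,-161,40]).astype(int); x,y=max(p[0]-120,0),max(p[1]-100,0)
a=cv2.resize(w["color"][y:y+200,x:x+240,::-1],(480,400),interpolation=cv2.INTER_CUBIC)
b=cv2.resize(s["color"][150:230,230:310,::-1],(320,400),interpolation=cv2.INTER_CUBIC)
cv2.imwrite("pics/c6.png",np.hstack([a,b])); print(x,y)
E
```

```text
clock: 16.45
tcp_pos: [502.2, -101.7, 214.5]
tcp_rot: [0.001, -0.011, 1.0, 0.0]
wrist_force: [0.1, -0.6, 0.1]
width: 42.7
grasp_force: 0.0
[260.5 244.7] [268.6 185.8]
144 136
```

View pics/c6.png

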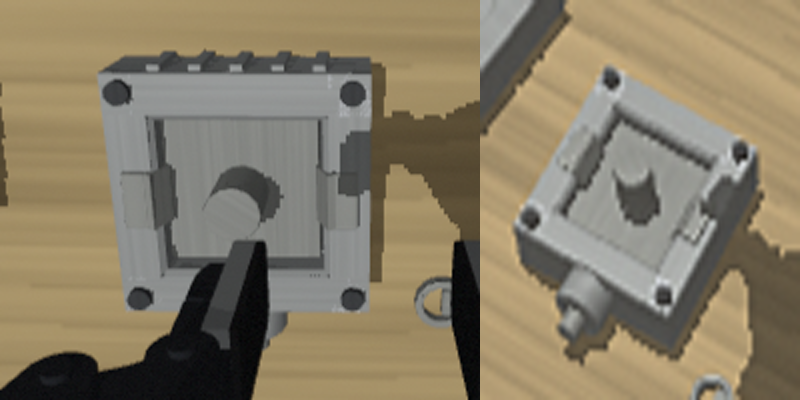

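The picture shows the plate level at the recess floor. The knob top is at the predicted pixel for z = 60 (233,217 in the crop), and both catches, at (148,195) and (335,195), are back over its edges. The gripper is clear.

```bash
python3 -c "
from rig import ticket
print(ticket.finish_job())"
```

```text
the job is handed in; nothing more can be done
None
```

The square cover was laid flat with its knob up and released, then fitted into the square casing and pressed home, and in the last pictures both catches are back over its edges; I handed the job in at about 16.5 s, with the gripper clear and the round cover, oil can and spanner left alone.

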